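# Reset the bench magnifier over the petri dish

## Robot

A 6-joint arm with a two-finger parallel gripper is mounted at the origin on a cart in front of the work surface, level with it; the furniture and walls round the work are solid. World frame = base frame: x ahead of the robot, y to its left, z up, the work surface at z = 0. Lengths are in m, angles in rad, forces in N, time in s.
With the tool pointing down it reaches from about 0.25 to 0.85 m from the base axis. Payload 12.5 kg.
Tool frame: the origin (TCP) lies at the very end of the fingers, on their centre line; the grasp point (between the pads) lies r.grasp_offset behind it (r.grasp_offset is the distance from the TCP to the grasp point, in m); z points along the fingers, y is the line along which they close (so a half turn about z gives the same grasp; the last joint's range is limited). The gripper opens to 93 mm and grips with 3 to 60 N. Pads are 15 mm wide; open, the fingers measure 128 mm over their backs; the gripper's body (75 mm by 188 mm) begins 65 mm behind the grasp point.
Start: joints at [-1.298, 0.351, 1.652, -0, 1.139, -0.085], TCP at [0.193, -0.515, 0.219] pointing down, gripper open.
Joint ranges: [-2.75, 2.75], [-0.79, 2.1], [0.01, 2.65], [-1.57, 4.71], [0.07, 3.14], [-2.87, 2.87]. Speed limits (rad/s): [2.22, 2.22, 2.79, 3.14, 3.14, 3.14].

## Interface

Orientations are given as a unit quaternion [w, x, y, z].
In Python, from station import r gives the robot as it stands.
- The arm moves only by the tool carry_out, never from a script. Its argument "plan" is text: rows parted by semicolons, each of 5 numbers parted by spaces: the shift along the tool's x, y, z in units of 40 mm (1.0 is 40 mm), then the turn about the tool's z in units of 5 degrees (1.0 is 5 degrees), then the gripper command: -1 is fully open, 1 is shut, values between are in proportion. A call has 1 to 12 rows; each row is the pose to reach, as a shift and turn from the pose commanded when the call began, along the tool's axes at that moment; what a row does not reach only later rows make up. A row lasts 1/12 s, in which the tool goes at most 41.7 mm and 7.16 degrees, less where a joint would pass 70% of its speed; a pose out of reach is approached as far as the arm can. A call with a gripper value outside its range is refused whole. The fingers move at their own pace and stop on an object; the grip force is fixed at half the most. Time passes only in rows, so rows that repeat a pose let the fingers close. It gives the time, the measured TCP pose, the force and the opening at its end, in the units of the state.
- r.get_obs(): the state, without advancing time (a new reading comes with each control period).
- r.get_image(name): name is "side" or "top"; returns a dict with "frame" (384x512x3 uint8, blue, green, red), "depth" (384x512 float32, m along the optical axis (not along the pixel's ray), 0 where there is no reading), "K" (3x3 intrinsics, pixels), "R" (3x3) and "t" (3): a world point X has camera coordinates R X + t. Camera axes: x right, y down, z forward; pixel columns grow to the right and rows downward; lengths in m; the calibration is good to about 2 mm. A picture is of the moment at which its call begins.
- r.sign_off(): hands the job in, once; it reports no verdict.
Trained networks look in a picture, given as the dict that the camera call returned (one of the last four; its "shot" number tells which), for a name from the list of things; names that differ only in an ending like _2 or _b are one class to them, and where a whole thing is asked for, a point or a joint stands for the part that bears it (a point fixed in the world has none). Each returns a list of dicts, best first, with "conf" (0 to 1); they miss things now and then, are a little off and sometimes report something else, mostly with a low value. They report only what shows in the picture. A call takes as long as a camera call. They do not tell look-alikes from the thing itself.
- r.regions_of(picture, label): "mask" (384x512 bool, what is visible of it) and "bbox" ([left, top, right, bottom] in pixels, round what is visible of it).
The state is a dict: "time": time; "joint_positions": joint angles; "qvel": joint speeds; "joint_torque": joint torques, N m; "eef_pos": TCP position; "tool_rot": TCP orientation; "ft_force": force on the tool from outside, world axes, zero at the start; "ft_torque": the same for the moment, N m; "opening": opening from 0.0 (shut) to 1.0 (fully open).
Only numpy, scipy, OpenCV 4.12 (cv2) and the standard library are available. Lean on these libraries where they do the work, as an engineer would, in place of code of your own. Each camera call takes 0.05 s, during which the arm holds its last target. There are 200 camera calls.

## Task

Lift the lens visor of the bench magnifier until it stands nearly upright and let go, to see that its hinge holds it there. With the visor still up, press the spring button down and slide the telescopic tube out until the button pops up through the hole that brings the lens in line with the bay where the petri dish waits; only then push the dish back along the worktop into the V-shaped stop of that bay, and finally swing the visor all the way down over the dish. Leave the tall sample cup where it stands.

Things in the scene. Friction and masses are not known exactly. Their poses are not given: they have to be found in the camera images.
- stand: Fixed magnifier base; origin on the worktop under the tube's centre line, y along the tube (to the robot's left), x away from the robot, z up. Grey foot 8 mm high, x -38 to 16, y -314 to 250 mm. Above it the fixed square outer tube, 40 mm wide, y -30 to 235 mm, top z 95 mm; its 4 mm top wall has a 12 mm slot joining three square holes at y 200, 100, 0 mm. Three bays on the robot's side.
- bay0 (a point): Where a dish's centre stands when it touches both sides of the black V stop (14 mm high) of the first bay, on the worktop (stand frame -70, -80, 0 mm). Empty; the lens is over it at the start, with the button in the hole at y 200 mm.
- bay1 (a point): The same for the middle bay (stand frame -70, -180, 0 mm); it belongs to the middle hole, beam joint 0.100 m.
- bay2 (a point): The same for the last bay (stand frame -70, -280, 0 mm); it belongs to the last hole, beam joint 0.200 m.
- beam (a joint): How far the inner steel tube, which carries button and visor, has slid out toward the stand's -y (robot's right), m: 0 at the start; the button meets its holes at 0, 0.100 and 0.200 (play 2 mm each way; end stops -0.003 and 0.203). Slides with about 1.2 N friction once the button is pressed; locked while the button is up.
- spring_button (a joint): How far the spring button is pressed, m: 0 = up through a hole, 0.010 = fully down; 2.5 N at 0 to 6 N at full travel. Its square collar clears the tube wall when pressed more than 4 mm (7 mm is safe). Let go between holes it stays caught at about 0.004 under the wall and still slides; it pops up by itself at any hole it meets unless held down.
- saddle (a point): Centre of the top face of the button's black thumb saddle, 115 mm above the worktop when up. 22 mm across the tube, 34 mm along it (stand y), 8 mm thick below this point, with a ridge 4 mm high at each end of its length, 24 mm apart inside. A fingertip pressing between the ridges can drag it along. It sinks 10 mm with the button.
- visor (a joint): Angle of the lens visor about its hinge, rad: 0 = down, level, at its stop; 1.57 = upright; 1.75 = upper stop. The friction hinge (about 0.18 N m) holds it at any angle. The visor weighs 0.12 kg; about 2 N at the knob lifts it.
- hinge (a point): Middle of the visor's hinge axis, which runs along the stand's y, 60 mm above the worktop; it slides with the inner tube. Site axes are those of the stand.
- knob (a point): Centre of the black knob at the visor's free end: a lying cylinder, 14 mm diameter, 18 mm long along the stand's y, 106 mm from the hinge axis, on a stalk 8 mm wide. Visor down: 60 mm above the worktop, on the robot's side of the hinge. The round lens frame (68 mm across, 8 mm thick) ends 24 mm behind it. Pinched at its two ends from above, it pivots between the fingers.
- aim (a point): Point on the worktop straight below where the lens centre is when the visor is down (hinge minus 48 mm in stand x); it slides with the inner tube. Axes as the stand's.
- petri_dish: The flat round closed petri dish, 59 mm in diameter, 15 mm high (firm up to 54 mm across), 40 g, loose; origin at the centre of its underside. It waits on the worktop 40 to 55 mm on the robot's side of its place in the middle or the last bay, up to 8 mm off its middle line.
- sample_cup: The taller round screw-top sample cup, 59 mm in diameter, 63 mm high, loose; origin at the centre of its underside. It waits likewise before the other of these two bays. The lowered visor would strike it.
Mind the look-alikes: they are no part of the job. Leave any pink or purple look-alike of the petri_dish alone.

How it is judged:
By the outcome, as a careful person would: the job done as asked, in the order asked, and still so for the second after the job is handed in, with the robot touching nothing.
It also fails if it takes over 69 s, if anything falls off the work surface, if the arm or the gripper's body presses on something with over 40 N, if the wrist force passes 120 N, or if a joint passes its speed limit or range.

## Working session

There is one attempt and no reset: what is moved stays moved. The work goes in short steps, Python scripts to look and compute and a tool call to move; the robot and the scene stay as the last step left them, time stands still between calls to the robot, and variables do not carry over. Pictures are saved under pics/ and viewed, on a budget of 10 in all, crops included, one or two more only if the job needs it, and the job is handed in when it is done.

Besides the shell and the picture viewer there is one more tool, called after "Call:" by a JSON object that holds its "op" and its "data". carry_out: Moves the arm, as the interface text tells. Its arguments: {"type":"object","properties":{"plan":{"type":"string"}},"required":["plan"]}

```bash
mkdir -p pics
cat > h.py <<'E'
import numpy as np, cv2
from station import r
def pts(p, mask=None):
    d=p["depth"]; m=d>0
    if mask is not None: m&=mask
    v,u=np.nonzero(m); z=d[v,u]
    c=np.linalg.inv(p["K"])@np.vstack([u*z,v*z,z])
    return (p["R"].T@(c-np.array(p["t"]).reshape(3,1))).T, u, v
def proj(p,X):
    c=p["R"]@np.asarray(X)+np.array(p["t"]).ravel(); q=p["K"]@c; return q[:2]/q[2]
E
python3 - <<'E'
from h import *
o=r.get_obs(); print({k:np.round(v,3).tolist() for k,v in o.items()}, r.grasp_offset)
ims=[]
for n in("side","top"):
    p=r.get_image(n); ims.append(p["frame"])
    print(n,"cam",np.round(-p["R"].T@np.array(p["t"]).ravel(),3), np.round(p["R"][2],2))
    for l in ("stand","petri_dish","sample_cup","knob","saddle","visor","spring_button","beam"):
        for q in r.regions_of(p,l)[:3]:
            P,u,v=pts(p,q["mask"])
            if len(P): print(n,l,round(q["conf"],2),q["bbox"],"med",np.round(np.median(P,0),3),"lo",np.round(np.percentile(P,3,axis=0),3),"hi",np.round(np.percentile(P,97,axis=0),3))
    cv2.imwrite(f"pics/{n}0.png",cv2.resize(p["frame"],(800,600)))
E
```

```text
{'time': 0.0, 'joint_positions': [-1.298, 0.351, 1.652, -0.0, 1.139, -0.085], 'qvel': [-0.001, -0.001, -0.002, 0.0, 0.0, -0.001], 'joint_torque': [0.0, -49.732, -28.526, 0.07, 0.026, -0.0], 'eef_pos': [0.193, -0.515, 0.218], 'tool_rot': [-0.001, 0.984, 0.178, -0.0], 'ft_force': [0.172, 0.234, -0.591], 'ft_torque': [0.006, 0.043, 0.013], 'opening': 0.999} 0.0188
side cam [-0.243 -1.189  0.651] [ 0.53  0.74 -0.41]
side stand 0.72 [196.2, 156.2, 286.2, 217.7] med [ 0.546 -0.046  0.009] lo [ 0.468 -0.252 -0.001] hi [0.611 0.286 0.112]
side petri_dish 0.67 [313.2, 282.6, 334.6, 299.7] med [ 0.377 -0.673  0.014] lo [ 0.352 -0.698 -0.001] hi [ 0.419 -0.641  0.016]
side petri_dish 0.38 [257.9, 217.4, 261.0, 225.4] med [ 0.482 -0.245  0.014] lo [ 0.464 -0.256  0.001] hi [ 0.504 -0.214  0.017]
side petri_dish 0.26 [222.2, 190.3, 240.0, 197.9] med [ 0.513 -0.023  0.063] lo [ 0.441 -0.056  0.059] hi [0.545 0.005 0.069]
side sample_cup 0.66 [199.8, 158.6, 281.8, 221.8] med [ 0.544 -0.043  0.01 ] lo [ 0.451 -0.254  0.001] hi [0.6   0.277 0.115]
side sample_cup 0.65 [234.2, 198.0, 245.3, 216.9] med
[... 1246 characters left out ...]
191.8, 181.1, 211.7, 215.6] med [ 0.498 -0.027  0.064] lo [ 0.445 -0.056  0.058] hi [0.539 0.    0.071]
top knob 0.41 [226.1, 199.1, 246.0, 216.2] med [ 0.466 -0.141  0.062] lo [ 0.443 -0.167  0.001] hi [ 0.492 -0.114  0.067]
top saddle 0.5 [104.6, 183.6, 113.1, 188.9] med [0.527 0.261 0.116] lo [0.518 0.244 0.091] hi [0.539 0.274 0.122]
top visor 0.61 [194.0, 184.7, 213.5, 220.7] med [ 0.498 -0.027  0.064] lo [ 0.439 -0.054  0.058] hi [0.542 0.003 0.071]
top spring_button 0.43 [103.9, 186.9, 116.8, 193.1] med [0.529 0.258 0.116] lo [0.52  0.244 0.108] hi [0.538 0.272 0.122]
top beam 0.84 [103.0, 171.3, 211.0, 216.4] med [ 0.54  -0.006  0.076] lo [ 0.468 -0.053  0.056] hi [0.575 0.26  0.116]
```

Run:
```python
from h import *
a=cv2.imread("pics/top0.png"); 
p=r.get_image("top"); q=r.get_image("side")
A=cv2.resize(p["frame"][150:260,80:320],(800,367),interpolation=cv2.INTER_CUBIC)
B=cv2.resize(q["frame"][130:310,170:410],(800,600),interpolation=cv2.INTER_CUBIC)[:,:]
B=cv2.resize(B,(310,233))
out=np.zeros((600,800,3),np.uint8); out[:367]=A; out[367:,:310]=B
out[367:,320:631]=cv2.resize(p["frame"],(311,233))
cv2.imwrite("pics/c1.png",out)
# stand angle: fixed tube top points z .088-.1
P,u,v=pts(p)
m=(P[:,2]>.09)&(P[:,2]<.1)&(P[:,0]>.48)&(P[:,0]<.62)&(P[:,1]>-.1)&(P[:,1]<.4)
T=P[m]; print(len(T),T.min(0),T.max(0))
(c,s,ang)=cv2.minAreaRect(T[:,:2].astype(np.float32)*1000); print(c,s,ang)
vx=cv2.fitLine(T[:,:2].astype(np.float32),cv2.DIST_L1,0,.01,.01).ravel(); print(vx)
```

```text
590 [0.5067058  0.02982157 0.0900843 ] [0.57730666 0.2960096  0.09998017]
(541.5204467773438, 163.83544921875) (41.216835021972656, 265.49603271484375) 7.406904697418213
[ 0.21201487 -0.97726643  0.5308342   0.20970835]
```

View pics/c1.png

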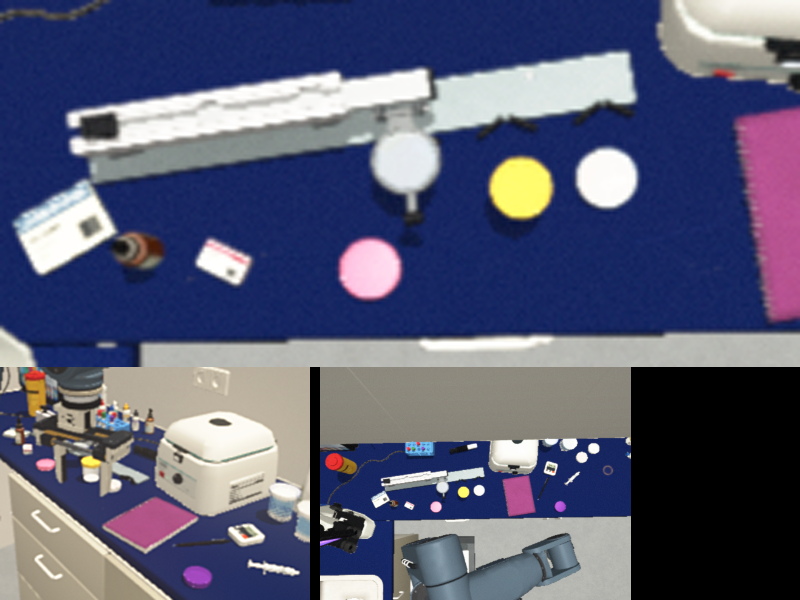

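The top crop shows these candidates:
- **White flat dish**, crop (607,178): in front of the last bay, so this is the petri dish.
- **Yellow-topped cup**, crop (521,187): in front of bay 1, leave it.
- **Pink disc**, crop (370,268): look-alike, leave it.
- **Purple disc**, lower right: look-alike, leave it.

The knob is at crop (412,217) and the saddle at crop (100,126).

```bash
cat >> h.py <<'E'
A=np.radians(7.4); SX=np.array([np.cos(A),np.sin(A),0]); SY=np.array([-np.sin(A),np.cos(A),0]); O=np.array([.5547,.0621,0])
def W(x,y,z): return O+SX*x/1000+SY*y/1000+np.array([0,0,z/1000])   # stand mm -> world m
def S(X): d=np.asarray(X)-O; return np.round(np.array([d@SX,d@SY,d[2]])*1000,1)
from scipy.spatial.transform import Rotation as Rn
def units(T,yaw=None,o=None):
    o=o or r.get_obs(); q=o["tool_rot"]; M=Rn.from_quat([q[1],q[2],q[3],q[0]]).as_matrix()
    b=np.degrees(np.arctan2(M[1,0],M[0,0]))
    return np.round(M.T@(np.asarray(T)-o["eef_pos"])/.04,2), (None if yaw is None else round((b-yaw)/5,2))
E
python3 - <<'E'
from h import *
p=r.get_image("top"); P,u,v=pts(p)
g=p["frame"][v,u].max(1)
K=W(-128,-80,60); print("pred",K,proj(p,K))
m=(g<70)&(np.linalg.norm(P[:,:2]-K[:2],axis=1)<.025)&(P[:,2]>.04); print("knob dark",m.sum(),P[m].mean(0),P[m].min(0),P[m].max(0),u[m].mean(),v[m].mean())
B=W(0,200,115); m=(g<80)&(np.linalg.norm(P[:,:2]-B[:2],axis=1)<.035)&(P[:,2]>.1); print("saddle",B,m.sum(),S(P[m].mean(0)),S((P[m].min(0)+P[m].max(0))/2))
D=np.array([.479,-.222,.015]); w=p["frame"][v,u].min(1)
m=(w>150)&(np.linalg.norm(P[:,:2]-D[:2],axis=1)<.04)&(P[:,2]>.008); print("dish",S(P[m].mean(0)),S((P[m].min(0)+P[m].max(0))/2))
q=r.get_image("side"); P2,u2,v2=pts(q); g2=q["frame"][v2,u2].max(1)
m=(g2<70)&(np.linalg.norm(P2[:,:2]-K[:2],axis=1)<.025)&(P2[:,2]>.04); print("side knob",m.sum(), P2[m].mean(0) if m.any() else 0)
m=(g2<80)&(np.linalg.norm(P2[:,:2]-B[:2],axis=1)<.035)&(P2[:,2]>.1); print("side saddle",m.sum(), S(P2[m].mean(0)) if m.any() else 0)
# black V stops
g3=p["frame"][v,u].max(1)
for y in(-180,-280):
  s=np.array([S(x) for x in P[(g3<60)&(np.linalg.norm(P[:,:2]-W(-45,y,0)[:2],axis=1)<.045)]])
  if len(s): print("V",y,len(s),s.min(0),s.max(0),s.mean(0))
print(units(W(-128,-80,150),7.4))
E
```

```text
pred [ 0.43806974 -0.03371953  0.06      ] [203.43185877 215.26436497]
knob dark 21 [ 0.4374101  -0.0343553   0.06951462] [ 0.43176659 -0.04314504  0.06217383] [ 0.44449288 -0.02653583  0.07460022] 203.23809523809524 215.23809523809524
saddle [0.52894088 0.26043423 0.115     ] 62 [ -1.1 198.  115.2] [ -0.6 197.4 114. ]
dish [-110.8 -273.4   14.6] [-111.1 -273.1   15.4]
side knob 1 [ 0.44337613 -0.04227404  0.0623638 ]
side saddle 17 [ -2.8 191.2 113.3]
V -180 29 [ -49.9 -210.    -2.2] [ -35.7 -153.7   17.8] [ -43.89655172 -181.08275862   10.4862069 ]
V -280 31 [ -51.6 -309.8   -4.4] [ -36.8 -254.2   18.3] [ -44.10322581 -282.87419355   10.20645161]
(array([ 9.96, -9.12,  1.72]), np.float64(2.62))
```

Call:
{"op": "carry_out", "data": {"plan": "9.96 -9.1 1.4 2.62 -1;9.96 -9.1 1.4 2.62 -1;9.96 -9.1 1.4 2.62 -1;9.96 -9.1 1.4 2.62 -1;9.96 -9.1 1.4 2.62 -1;9.96 -9.1 1.4 2.62 -1;9.96 -9.1 1.4 2.62 -1;9.96 -9.1 1.4 2.62 -1;9.96 -9.1 1.4 2.62 -1;9.96 -9.1 1.4 2.62 -1;9.96 -9.1 1.4 2.62 -1;9.96 -9.1 1.4 2.62 -1"}}

```text
time: 2.1
eef_pos: [0.4197, -0.0703, 0.1671]
tool_rot: [0.0, 0.998, 0.064, 0.0]
ft_force: [1.0, -1.1, -0.5]
opening: 1.001
```

```bash
sed -i 's/O=np.array(\[.5547,.0621,0\])/O=np.array([.5549,.0608,0])/' h.py
python3 - <<'E'
from h import *
o=r.get_obs(); print(o["time"],S(o["eef_pos"]),o["joint_positions"].round(2) if hasattr(o["joint_positions"],"round") else o["joint_positions"],o["opening"])
print(units(W(-128,-80,46),7.4,o))
E
```

```text
2.1 [-151.  -112.6  167.1] [-0.28  0.19  2.01 -0.    0.94  1.17] 1.0009349264801093
(array([ 0.57, -0.82,  3.03]), np.float64(-0.0))
```

Call:
{"op": "carry_out", "data": {"plan": "0.57 -0.82 1.2 0 -1;0.57 -0.82 1.2 0 -1;0.57 -0.82 1.2 0 -1;0.57 -0.82 1.2 0 -1"}}

```text
time: 2.43
eef_pos: [0.4371, -0.0366, 0.1188]
tool_rot: [-0.0, 0.998, 0.065, -0.001]
ft_force: [-0.1, -0.1, 0.1]
opening: 1.001
```

Run:
```python
from h import *
o=r.get_obs(); print(o["time"],S(o["eef_pos"])); print(units(W(-128,-80,46),7.4,o))
a=r.get_image("side"); b=r.get_image("top")
out=np.zeros((600,800,3),np.uint8)
out[:,:400]=cv2.resize(a["frame"][150:270,190:270],(400,600),interpolation=cv2.INTER_CUBIC)
out[:400,400:]=cv2.resize(b["frame"][150:250,160:260],(400,400),interpolation=cv2.INTER_CUBIC)
cv2.imwrite("pics/c2.png",out)
print(proj(a,W(-128,-80,60)),proj(a,o["eef_pos"]))
```

```text
2.4333 [-129.3  -81.4  118.8]
(array([ 0.04, -0.04,  1.82]), np.float64(0.02))
[220.04661135 195.24064445] [219.5087406  182.23916175]
```

View pics/c2.png

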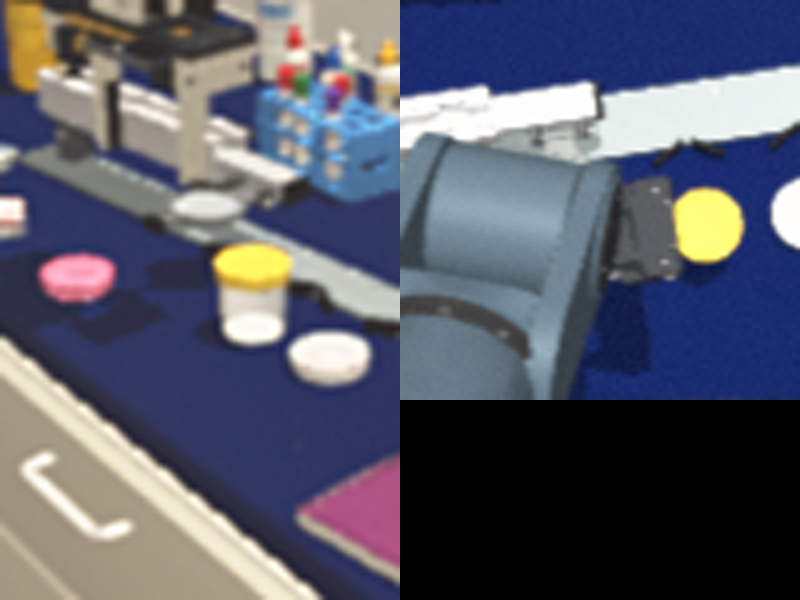

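The side crop shows the fingers straddling above the knob, which is at crop (150,222). The white dish (330,357) and the cup (250,290) are well clear. I'll descend and pinch.

Call:
{"op": "carry_out", "data": {"plan": "0.04 -0.03 0.9 0 -1;0.04 -0.03 1.8 0 -1;0.04 -0.03 1.8 0 -1;0.04 -0.03 1.8 0 0.5;0.04 -0.03 1.8 0 1;0.04 -0.03 1.8 0 1;0.04 -0.03 1.8 0 1;0.04 -0.03 1.8 0 1;0.04 -0.03 1.8 0 1;0.04 -0.03 1.8 0 1"}}

```text
time: 3.37
eef_pos: [0.4391, -0.0355, 0.0475]
tool_rot: [0.0, 0.998, 0.065, 0.0]
ft_force: [0.0, -0.5, -0.8]
opening: 0.549
```

Run:
```python
from h import *
o=r.get_obs(); print(o["time"],S(o["eef_pos"]),o["opening"]*93,o["ft_force"])
for t in np.arange(.15,1.51,.15):
    x=106*(1-np.cos(t)); z=106*np.sin(t); print(round(t,2),(x/40).round(2),0,(-z/40).round(2))
```

```text
3.3667 [-127.3  -80.6   47.5] 51.05964504136285 [ 0.04293526 -0.51996647 -0.82778799]
0.15 0.03 0 -0.4
0.3 0.12 0 -0.78
0.45 0.26 0 -1.15
0.6 0.46 0 -1.5
0.75 0.71 0 -1.81
0.9 1.0 0 -2.08
1.05 1.33 0 -2.3
1.2 1.69 0 -2.47
1.35 2.07 0 -2.59
1.5 2.46 0 -2.64
```

Call:
{"op": "carry_out", "data": {"plan": "0 0 0 0 1;0 0 0 0 1;0 0 0 0 1;0 0 0 0 1;0 0 0 0 1;0 0 0 0 1;0 0 0 0 1;0 0 0 0 1"}}

```text
time: 4.03
eef_pos: [0.4388, -0.0355, 0.047]
tool_rot: [-0.0, 0.998, 0.065, -0.0]
ft_force: [0.0, -0.1, 0.2]
opening: 0.193
```

Call:
{"op": "carry_out", "data": {"plan": "0.03 0 -0.4 0 1;0.12 0 -0.78 0 1;0.26 0 -1.15 0 1;0.46 0 -1.5 0 1;0.71 0 -1.81 0 1;1.0 0 -2.08 0 1;1.33 0 -2.3 0 1;1.69 0 -2.47 0 1;2.07 0 -2.59 0 1;2.46 0 -2.64 0 1;2.46 0 -2.64 0 1;2.46 0 -2.64 0 1"}}

```text
time: 5.03
eef_pos: [0.5366, -0.0227, 0.1525]
tool_rot: [-0.0, 0.998, 0.065, 0.0]
ft_force: [0.6, 0.5, 0.0]
opening: 0.193
```

Run:
```python
from h import *
o=r.get_obs(); print(o["time"],S(o["eef_pos"]),o["opening"]*93,o["ft_force"])
```

```text
5.0333 [-28.9 -80.5 152.5] 17.94820905434524 [0.56794827 0.4766686  0.0368322 ]
```

Call:
{"op": "carry_out", "data": {"plan": "0 0 0 0 0;0 0 0 0 0;0 0 0 0 0;0 0 0 0 0;0 0 0 0 0;0 0 -0.5 0 0;0 0 -1 0 0;0 0 -1.5 0 0;0 0 -2 0 0;0 0 -2 0 1;0 0 -2 0 1;0 0 -2 0 1"}}

```text
time: 6.03
eef_pos: [0.536, -0.0228, 0.2317]
tool_rot: [-0.0, 0.998, 0.065, -0.001]
ft_force: [-0.7, 0.3, -0.1]
opening: 0.338
```

Run:
```python
from h import *
o=r.get_obs(); print(o["time"],S(o["eef_pos"]),o["opening"]*93,o["ft_force"])
print(units(W(0,200,150),97.4,o))
for n in("side","top"):
    p=r.get_image(n)
    for q in r.regions_of(p,"visor")[:1]:
        P,u,v=pts(p,q["mask"]); s=np.array([S(x) for x in P]); print(n,q["conf"],np.percentile(s,[3,50,97],axis=0).round(0).tolist())
    cv2.imwrite(f"pics/{n}3.png",p["frame"][130:290,170:330])
cv2.imwrite("pics/side3.png",cv2.resize(cv2.imread("pics/side3.png"),(480,480),interpolation=cv2.INTER_CUBIC))
```

```text
6.0333 [-29.5 -80.5 231.7] 31.457195233139707 [-0.72676065  0.28342693 -0.05641801]
(array([ 0.74, -7.01,  2.04]), np.float64(-18.0))
side 0.64 [[-34.0, -112.0, 11.0], [-27.0, -81.0, 109.0], [157.0, 170.0, 167.0]]
top 0.62 [[-138.0, -212.0, -0.0], [-113.0, -187.0, 62.0], [-80.0, -161.0, 68.0]]
```

View pics/side3.png

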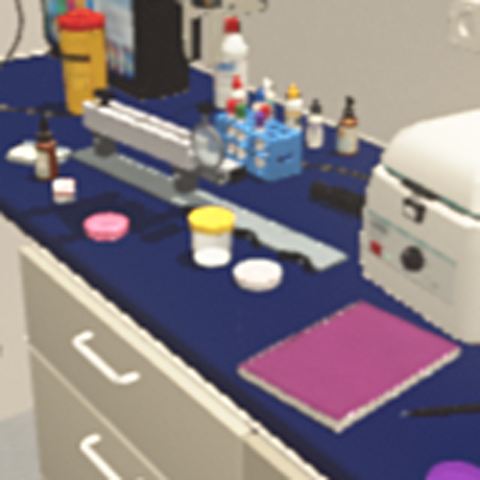

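The side picture shows the visor upright at (207,145) and holding. The saddle is at (97,100).

Call:
{"op": "carry_out", "data": {"plan": "0.74 -7 0 -18 1;0.74 -7 0 -18 1;0.74 -7 0 -18 1;0.74 -7 0 -18 1;0.74 -7 1 -18 1;0.74 -7 2 -18 1;0.74 -7 2 -18 1;0.74 -7 2 -18 1;0.74 -7 2 -18 1;0.74 -7 2 -18 1;0.74 -7 2 -18 1;0.74 -7 2 -18 1"}}

```text
time: 7.23
eef_pos: [0.5294, 0.2587, 0.1518]
tool_rot: [-0.0, 0.684, 0.73, -0.001]
ft_force: [-1.0, -0.8, -0.0]
opening: 0.003
```

Call:
{"op": "carry_out", "data": {"plan": "0 0 0 -2 1;0 0 0 -2 1;0 0 0 -2 1"}}

```text
time: 7.48
eef_pos: [0.5295, 0.2586, 0.152]
tool_rot: [-0.0, 0.619, 0.785, -0.0]
ft_force: [0.5, -0.6, -0.3]
opening: 0.002
```

Run:
```python
from h import *
o=r.get_obs(); print(o["time"],S(o["eef_pos"]),o["opening"]*93,o["ft_force"],np.round(o["joint_positions"],2))
print(units(W(0,200,118),97.4,o))
a=r.get_image("side");P,u,v=pts(a); g=a["frame"][v,u].max(1)
s=np.array([S(x) for x in P]); m=(g<80)&(abs(s[:,0])<16)&(abs(s[:,1]-200)<24)&(s[:,2]>100)&(s[:,2]<125); print("saddle",m.sum(),s[m].min(0),s[m].max(0),s[m].mean(0))
c=proj(a,W(0,200,115)).astype(int); print(c)
cv2.imwrite("pics/c4.png",cv2.resize(a["frame"][c[1]-40:c[1]+40,c[0]-40:c[0]+40],(560,560),interpolation=cv2.INTER_CUBIC))
```

```text
7.4833 [  0.3 199.4 152. ] 0.21801077333517127 [ 0.54828672 -0.5904991  -0.25086887] [ 0.38  0.5   1.61 -0.    1.04  0.14]
(array([ 0.02, -0.01,  0.85]), np.float64(1.22))
saddle 17 [-12.6 179.2 106.2] [  7.4 211.8 118. ] [ -3.04705882 192.22352941 113.4       ]
[203 160]
```

View pics/c4.png

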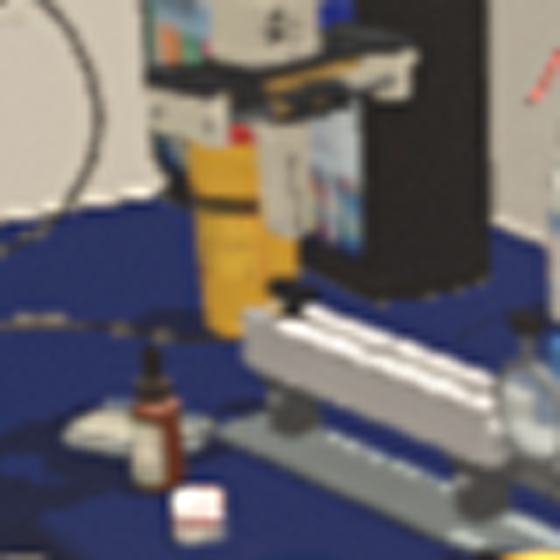

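The closed fingertips are directly over the saddle, at crop (290,295). I'll press next.

Call:
{"op": "carry_out", "data": {"plan": "0.01 0 0.4 1.22 1;0.01 0 0.8 1.22 1;0.01 0 0.92 1.22 1;0.01 0 1.02 1.22 1;0.01 0 1.1 1.22 1;0.01 0 1.1 1.22 1"}}

```text
time: 8.03
eef_pos: [0.5295, 0.259, 0.1087]
tool_rot: [-0.0, 0.661, 0.75, -0.0]
ft_force: [-3.2, -1.4, 4.1]
opening: 0.005
```

Run:
```python
from h import *
o=r.get_obs(); print(o["time"],S(o["eef_pos"]),o["ft_force"])
print(units(W(0,0,106.5),97.4,o))
```

```text
8.0333 [  0.3 199.8 108.7] [-3.18322531 -1.41711215  4.14551351]
(array([-4.99,  0.01,  0.06]), np.float64(-0.03))
```

Call:
{"op": "carry_out", "data": {"plan": "0 0 0.08 0 1;0 0 0.08 0 1;0 0 0.08 0 1"}}

```text
time: 8.28
eef_pos: [0.5299, 0.2592, 0.1062]
tool_rot: [0.0, 0.661, 0.75, 0.0]
ft_force: [-3.0, 0.0, 5.9]
opening: 0.005
```

Call:
{"op": "carry_out", "data": {"plan": "-0.2 0 0 0 1;-0.6 0 0 0 1;-1.1 0 0 0 1;-1.6 0 0 0 1;-2.1 0 0 0 1;-2.6 0 0 0 1;-3.1 0 0 0 1;-3.6 0 0 0 1;-4.1 0 0 0 1;-4.5 0 0 0 1;-4.7 0 0 0 1;-4.7 0 0 0 1"}}

```text
time: 9.28
eef_pos: [0.5547, 0.071, 0.1066]
tool_rot: [0.001, 0.662, 0.75, 0.001]
ft_force: [-0.6, -1.1, 5.4]
opening: 0.004
```

```bash
cat > look.py <<'E'
from h import *
import sys
o=r.get_obs(); print(o["time"],S(o["eef_pos"]),np.round(o["ft_force"],1),round(o["opening"]*93,1))
out=[]
for n in("side","top"):
    p=r.get_image(n); P,u,v=pts(p); s=(P-O)@np.array([SX,SY,[0,0,1]]).T*1000
    g=p["frame"][v,u].max(1)
    m=(g<80)&(abs(s[:,0])<16)&(s[:,1]>-60)&(s[:,1]<230)&(s[:,2]>101)&(s[:,2]<121)
    if m.any(): print(n,"saddle",m.sum(),s[m].min(0).round(),s[m].max(0).round(),s[m].mean(0).round(1))
    m=(g<80)&(s[:,0]>-45)&(s[:,0]<-10)&(s[:,1]>-320)&(s[:,1]<-50)&(s[:,2]>150)&(s[:,2]<178)
    if m.any(): print(n,"knob",m.sum(),s[m].min(0).round(),s[m].max(0).round(),s[m].mean(0).round(1))
    out.append(p)
a,b=out
c=proj(a,W(0,-100,60)).astype(int); d=proj(b,W(-30,-140,60)).astype(int)
f=lambda p,c,w,h:cv2.resize(p["frame"][c[1]-h:c[1]+h,c[0]-w:c[0]+w],(w*10,h*10),interpolation=cv2.INTER_CUBIC)
I=np.zeros((600,800,3),np.uint8); I[:,:400]=cv2.resize(f(a,c,48,72),(400,600)); I[:400,400:]=cv2.resize(f(b,d,60,60),(400,400))
cv2.imwrite(f"pics/{sys.argv[1]}.png",I)
E
python3 look.py c5
```

```text
9.2833 [  1.1  10.1 106.6] [-0.6 -1.1  5.4] 0.4
side saddle 13 [-14.  -9. 101.] [ 10.  24. 112.] [ -5.3   0.9 106. ]
side knob 13 [ -37. -280.  159.] [ -23. -261.  173.] [ -31.4 -272.5  166.8]
top knob 14 [ -35. -274.  165.] [ -28. -262.  175.] [ -31.9 -267.7  171.2]
```

View pics/c5.png

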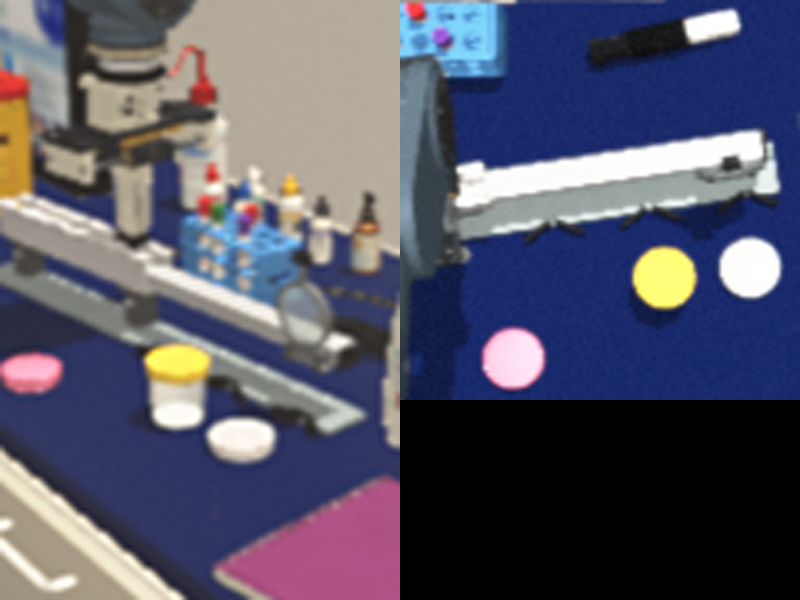

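The picture shows the tube drawn out with the visor upright near the last bay, and the saddle still held between the fingers. I'll ease the press and drag on gently so the button pops up by itself.

Call:
{"op": "carry_out", "data": {"plan": "0 0 -0.1 0 1;0 0 -0.1 0 1;-0.05 0 -0.1 0 1;-0.1 0 -0.1 0 1;-0.15 0 -0.1 0 1;-0.2 0 -0.1 0 1;-0.22 0 -0.1 0 1;-0.22 0 -0.1 0 1"}}

```text
time: 10.05
eef_pos: [0.5548, 0.0636, 0.1095]
tool_rot: [0.0, 0.661, 0.75, 0.0]
ft_force: [4.1, -0.1, 3.8]
opening: 0.006
```

Call:
{"op": "carry_out", "data": {"plan": "-0.04 0 0 0 1;-0.08 0 0 0 1;-0.08 0 0 0 1"}}

```text
time: 10.3
eef_pos: [0.555, 0.0604, 0.1094]
tool_rot: [0.0, 0.661, 0.75, 0.0]
ft_force: [3.5, 0.3, 4.8]
opening: 0.005
```

Call:
{"op": "carry_out", "data": {"plan": "0 0 -0.06 0 1;0 0 -0.06 0 1;0 0 -0.06 0 1"}}

```text
time: 10.55
eef_pos: [0.5547, 0.0604, 0.1118]
tool_rot: [-0.0, 0.661, 0.75, -0.0]
ft_force: [2.2, -2.0, 4.3]
opening: 0.004
```

```bash
python3 look.py c6
```

```text
10.55 [ -0.3  -0.3 111.8] [ 2.2 -2.   4.3] 0.4
side saddle 13 [-13. -18. 103.] [  6.   8. 114.] [ -5.6  -9.6 108.5]
side knob 12 [ -37. -289.  161.] [ -27. -274.  173.] [ -33.1 -282.6  166.2]
top knob 14 [ -37. -284.  169.] [ -27. -271.  176.] [ -31.1 -278.1  172.5]
```

Call:
{"op": "carry_out", "data": {"plan": "0 0 -0.055 0 1;0 0 -0.055 0 1;0 0 -0.055 0 1"}}

```text
time: 10.9
eef_pos: [0.5545, 0.0606, 0.114]
tool_rot: [-0.0, 0.661, 0.75, -0.0]
ft_force: [-0.1, -1.2, 3.9]
opening: 0.005
```

Call:
{"op": "carry_out", "data": {"plan": "0 0 -0.5 0 1;0 0 -1.5 0 1;0 0 -2.5 0 1;0 0 -2.5 0 1"}}

```text
time: 11.23
eef_pos: [0.5573, 0.061, 0.2207]
tool_rot: [0.003, 0.661, 0.75, 0.003]
ft_force: [0.5, -0.2, 0.8]
opening: 0.004
```

```bash
python3 look.py c7
```

```text
11.2333 [ 2.400e+00 -2.000e-01  2.207e+02] [ 0.5 -0.2  0.8] 0.4
side saddle 23 [-13. -17. 101.] [  9.  16. 118.] [ -2.6  -1.4 113.9]
side knob 12 [ -35. -287.  159.] [ -26. -274.  172.] [ -32.1 -281.7  165.6]
top saddle 40 [-10. -13. 108.] [  7.   8. 121.] [ -2.   -1.6 114.6]
top knob 13 [ -35. -284.  164.] [ -26. -271.  178.] [ -31.  -277.7  170.7]
```

View pics/c7.png

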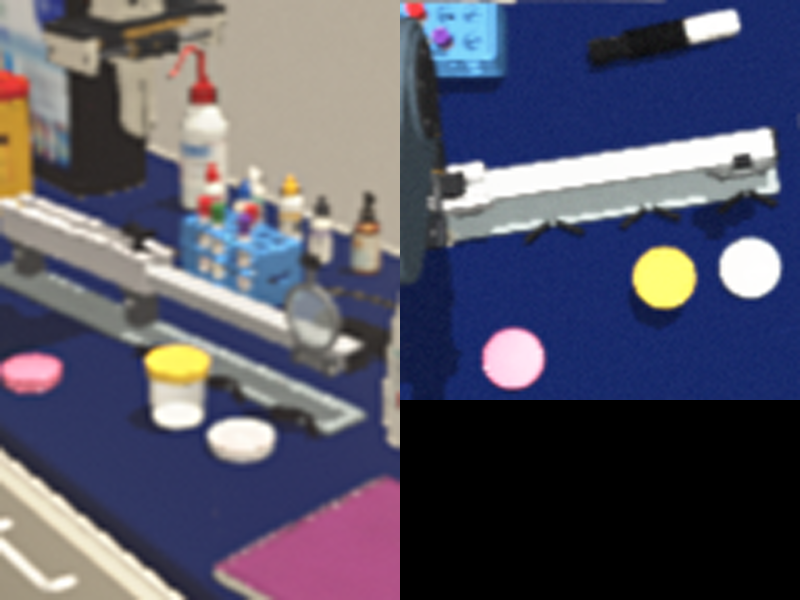

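The saddle's top face reads z ≈ 114.6 mm (115.2 mm at the start, and it would be 111 if caught). So the button has popped up with the lens at the last bay. Dish next.

Run:
```python
from h import *
o=r.get_obs(); print(units(W(-158,-272,130),7.4,o))
p=r.get_image("top");P,u,v=pts(p); s=(P-O)@np.array([SX,SY,[0,0,1]]).T*1000; w=p["frame"][v,u].min(1)
for nm,x,y,zl in(("dish",-111,-272,8),("cup",-112,-186,45)):
  m=((p["frame"][v,u].max(1)>150))&(np.hypot(s[:,0]-x,s[:,1]-y)<40)&(s[:,2]>zl); print(nm,s[m].mean(0).round(1),s[m].min(0).round(1),s[m].max(0).round(1))
```

```text
(array([-6.81, -3.94,  2.11]), np.float64(17.97))
dish [-111.4 -271.4   14.3] [-139.6 -299.9    8.3] [ -82.7 -243.4   21.9]
cup [-113.4 -186.9   62.2] [-141.2 -215.4   48.5] [ -85.6 -158.6   70.9]
```

Call:
{"op": "carry_out", "data": {"plan": "-6.8 -3.95 0 18 0.35;-6.8 -3.95 0 18 0.35;-6.8 -3.95 0 18 0.35;-6.8 -3.95 0 18 0.35;-6.8 -3.95 0 18 0.35;-6.8 -3.95 0 18 0.35;-6.8 -3.95 1 18 0.35;-6.8 -3.95 2 18 0.35;-6.8 -3.95 2 18 0.35;-6.8 -3.95 2 18 0.35;-6.8 -3.95 2 18 0.35;-6.8 -3.95 2 18 0.35"}}

```text
time: 12.38
eef_pos: [0.431, -0.2285, 0.1317]
tool_rot: [-0.002, 0.995, 0.095, -0.002]
ft_force: [-0.8, 0.3, 0.4]
opening: 0.325
```

Call:
{"op": "carry_out", "data": {"plan": "0 0 0 0 0.35;0 0 0 0 0.35"}}

```text
time: 12.55
eef_pos: [0.4317, -0.2286, 0.1328]
tool_rot: [-0.001, 0.995, 0.1, -0.001]
ft_force: [-0.1, 0.5, 0.0]
opening: 0.324
```

Run:
```python
from h import *
o=r.get_obs(); print(o["time"],S(o["eef_pos"]),o["opening"]*93); print(units(W(-158,-272,6),7.4,o),units(W(-103,-280,6),7.4,o))
```

```text
12.55 [-159.4 -271.1  132.8] 30.166876732846166
(array([0.04, 0.03, 3.17]), np.float64(0.83)) (array([1.4 , 0.33, 3.17]), np.float64(0.83))
```

Call:
{"op": "carry_out", "data": {"plan": "0.03 0.02 1 0.83 0.35;0.03 0.02 2 0.83 0.35;0.03 0.02 2.8 0.83 0.35;0.03 0.02 3.15 0.83 0.35;0.03 0.02 3.15 0.83 0.35;0.03 0.02 3.15 0.83 0.35"}}

```text
time: 13.05
eef_pos: [0.4333, -0.2292, 0.0076]
tool_rot: [-0.001, 0.998, 0.064, -0.001]
ft_force: [1.1, -0.4, 0.2]
opening: 0.326
```

Run:
```python
from h import *
o=r.get_obs(); print(o["time"],S(o["eef_pos"]),o["opening"]*93,o["ft_force"]); print(units(W(-158,-272,6),7.4,o),units(W(-108,-279,6),7.4,o),units(W(-103,-280,6),7.4,o))
```

```text
13.05 [-157.9 -272.     7.6] 30.27916655369253 [ 1.14122419 -0.39685456  0.15253665]
(array([-0.  ,  0.  ,  0.04]), np.float64(-0.01)) (array([1.25, 0.17, 0.04]), np.float64(-0.01)) (array([1.37, 0.2 , 0.04]), np.float64(-0.01))
```

Call:
{"op": "carry_out", "data": {"plan": "0.2 0 0.02 0 0.35;0.35 0.01 0.02 0 0.35;0.5 0.04 0.02 0 0.35;0.65 0.07 0.02 0 0.35;0.8 0.1 0.02 0 0.35;0.95 0.13 0.02 0 0.35;1.1 0.16 0.02 0 0.35;1.2 0.18 0.02 0 0.35;1.25 0.18 0.02 0 0.35;1.25 0.18 0.02 0 0.35"}}

```text
time: 13.88
eef_pos: [0.4847, -0.2306, 0.0072]
tool_rot: [0.0, 0.998, 0.062, 0.0]
ft_force: [0.2, -1.0, 0.9]
opening: 0.324
```

Call:
{"op": "carry_out", "data": {"plan": "0.04 0 0 0 0.35;0.08 0.01 0 0 0.35;0.11 0.02 0 0 0.35;0.11 0.02 0 0 0.35"}}

```text
time: 14.22
eef_pos: [0.4889, -0.2309, 0.0072]
tool_rot: [0.0, 0.998, 0.062, 0.0]
ft_force: [-0.2, -1.0, 0.2]
opening: 0.325
```

Call:
{"op": "carry_out", "data": {"plan": "0.03 0 0 0 0.35;0.05 0 0 0 0.35;0.05 0 0 0 0.35"}}

```text
time: 14.47
eef_pos: [0.4907, -0.2305, 0.0072]
tool_rot: [-0.0, 0.998, 0.062, -0.0]
ft_force: [-0.4, 0.1, -0.6]
opening: 0.326
```

```bash
cat > dish.py <<'E'
from h import *
o=r.get_obs(); print(o["time"],S(o["eef_pos"]),np.round(o["ft_force"],1))
for n in ("top","side"):
    p=r.get_image(n);P,u,v=pts(p); s=(P-O)@np.array([SX,SY,[0,0,1]]).T*1000; f=p["frame"][v,u].astype(int)
    m=(f.min(1)>130)&(np.hypot(s[:,0]+72,s[:,1]+280)<36)&(s[:,2]>10)&(s[:,2]<20)
    if m.any(): print(n,m.sum(),s[m].mean(0).round(1),s[m].min(0).round(1),s[m].max(0).round(1))
E
python3 dish.py
```

```text
14.4667 [-101.1 -280.6    7.2] [-0.4  0.1 -0.6]
side 51 [ -68.3 -287.3   13.5] [-104.  -310.3   10.1] [ -41.2 -255.6   16.3]
```

Call:
{"op": "carry_out", "data": {"plan": "0.03 0 0 0 0.35;0.05 0 0 0 0.35;0.05 0 0 0 0.35"}}

```text
time: 14.82
eef_pos: [0.4915, -0.2301, 0.007]
tool_rot: [-0.001, 0.998, 0.062, -0.001]
ft_force: [-7.7, -0.6, 2.6]
opening: 0.324
```

Call:
{"op": "carry_out", "data": {"plan": "0.03 0 0 0 0.35;0.05 0 0 0 0.35;0.05 0 0 0 0.35"}}

```text
time: 15.07
eef_pos: [0.492, -0.2299, 0.0068]
tool_rot: [-0.001, 0.998, 0.063, -0.003]
ft_force: [-15.2, -6.2, 6.5]
opening: 0.326
```

The dish is seated firmly, with 15 N against the stop. I'll back off, rise and look.

Call:
{"op": "carry_out", "data": {"plan": "-0.15 0 0 0 0.35;-0.5 0 0 0 0.35;-1 0 0 0 0.35;-1.2 0 -0.8 0 0;-1.2 0 -1.8 0 0;-1.2 0 -2.8 0 0;-1.2 0 -3.8 0 0;-1.2 0 -4.8 0 0;-1.2 0 -5.8 0 0;-1.2 0 -5.8 0 0"}}

```text
time: 15.9
eef_pos: [0.4496, -0.2376, 0.2467]
tool_rot: [0.004, 0.998, 0.062, 0.005]
ft_force: [0.0, -1.2, 0.8]
opening: 0.499
```

```bash
python3 dish.py; python3 look.py c8
python3 - <<'E'
from h import *
print(units(W(-31,-279.5,225),7.4),units(W(-31,-279.5,153),7.4))
E
```

```text
15.9 [-142.8 -282.3  246.7] [ 0.  -1.2  0.8]
side 101 [ -71.  -282.3   13.7] [-101.8 -312.4   10.7] [ -38.2 -250.1   18.5]
16.0 [-144.7 -280.8  240.4] [-1.   0.1 -0.5] 46.8
side saddle 21 [-14. -20. 102.] [  9.  18. 121.] [ -2.   -1.  114.2]
side knob 11 [ -37. -289.  160.] [ -24. -273.  170.] [ -32.6 -282.2  165.4]
top saddle 52 [-11. -13. 107.] [  8.  14. 121.] [ -1.6   1.  115.3]
(array([ 2.86, -0.03,  0.32]), np.float64(-0.05)) (array([ 2.87, -0.03,  2.12]), np.float64(-0.05))
```

View pics/c8.png

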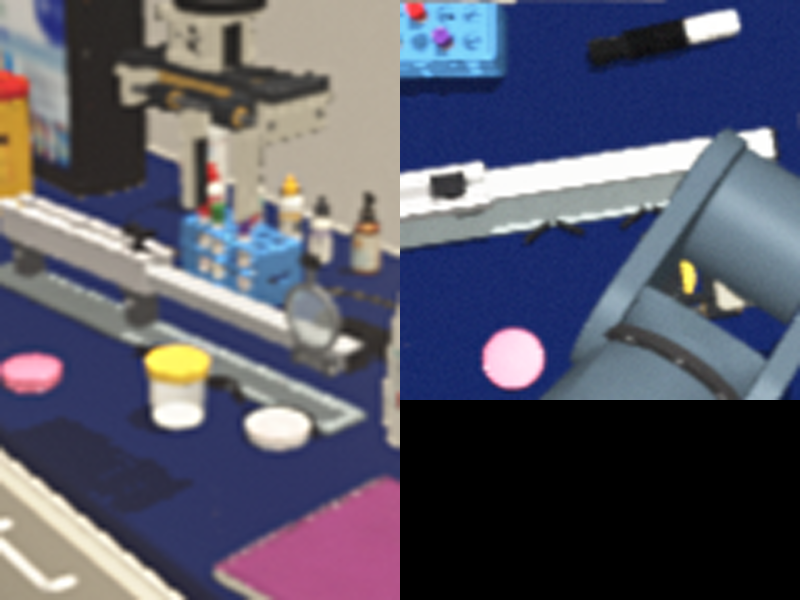

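The picture shows the dish in the V of the last bay at crop (278,428), the cup unmoved, the visor upright and the button up. Next I'll pinch the knob and swing it down.

Call:
{"op": "carry_out", "data": {"plan": "1 0 0.2 0 0;2 0 0.3 0 0;2.86 -0.03 0.4 0 0;2.86 -0.03 1.2 0 0;2.86 -0.03 1.8 0 0;2.86 -0.03 2.1 0 0;2.86 -0.03 2.1 0 0.3;2.86 -0.03 2.1 0 1;2.86 -0.03 2.1 0 1;2.86 -0.03 2.1 0 1;2.86 -0.03 2.1 0 1;2.86 -0.03 2.1 0 1"}}

```text
time: 17.1
eef_pos: [0.5608, -0.2209, 0.1565]
tool_rot: [0.0, 0.998, 0.062, 0.001]
ft_force: [-0.2, 0.2, 5.6]
opening: 0.189
```

Call:
{"op": "carry_out", "data": {"plan": "0 0 0 0 1;0 0 0 0 1;0 0 0 0 1;0 0 0 0 1"}}

```text
time: 17.43
eef_pos: [0.5609, -0.2209, 0.1565]
tool_rot: [0.0, 0.998, 0.062, 0.001]
ft_force: [-1.0, 0.1, 6.4]
opening: 0.189
```

Run:
```python
from h import *
o=r.get_obs(); print(o["time"],S(o["eef_pos"]),np.round(o["ft_force"],1),o["opening"]*93)
t0=1.49
for t in np.linspace(1.35,0,11): print(round(t,2),round(-106*(np.cos(t)-np.cos(t0))/40,2),0,round(106*(np.sin(t0)-np.sin(t))/40,2))
```

```text
17.4333 [ -30.4 -280.1  156.5] [-1.   0.1  6.4] 17.61991366729732
1.35 -0.37 0 0.06
1.22 -0.71 0 0.16
1.08 -1.04 0 0.3
0.94 -1.34 0 0.49
0.81 -1.61 0 0.72
0.68 -1.85 0 0.99
0.54 -2.06 0 1.28
0.4 -2.22 0 1.6
0.27 -2.34 0 1.93
0.14 -2.41 0 2.28
0.0 -2.44 0 2.64
```

Call:
{"op": "carry_out", "data": {"plan": "-0.37 0 0.06 0 1;-0.71 0 0.16 0 1;-1.04 0 0.3 0 1;-1.34 0 0.49 0 1;-1.61 0 0.72 0 1;-1.85 0 0.99 0 1;-2.06 0 1.28 0 1;-2.22 0 1.6 0 1;-2.34 0 1.93 0 1;-2.41 0 2.28 0 1;-2.44 0 2.62 0 1;-2.44 0 2.66 0 1"}}

```text
time: 18.43
eef_pos: [0.4629, -0.2328, 0.0477]
tool_rot: [-0.0, 0.998, 0.062, -0.0]
ft_force: [-3.8, -1.5, 2.7]
opening: 0.189
```

Call:
{"op": "carry_out", "data": {"plan": "0 0 0.03 0 1;0 0 0.05 0 1;0 0 0.05 0 1"}}

```text
time: 18.68
eef_pos: [0.463, -0.2327, 0.0473]
tool_rot: [-0.0, 0.998, 0.062, -0.001]
ft_force: [-5.9, -2.6, -0.7]
opening: 0.188
```

Run:
```python
from h import *
o=r.get_obs(); print(o["time"],S(o["eef_pos"]),np.round(o["ft_force"],1),o["opening"]*93)
```

```text
18.6833 [-129.  -279.3   47.3] [-5.9 -2.6 -0.7] 17.519773308333875
```

Call:
{"op": "carry_out", "data": {"plan": "0.03 0 0.04 0 1;0.03 0 0.08 0 1;0.03 0 0.1 0 1;0.03 0 0.1 0 1"}}

```text
time: 19.02
eef_pos: [0.464, -0.2331, 0.0451]
tool_rot: [0.0, 0.998, 0.063, -0.001]
ft_force: [-16.8, -2.4, 27.5]
opening: 0.191
```

Call:
{"op": "carry_out", "data": {"plan": "-0.03 0 -0.03 0 1;-0.03 0 -0.03 0 0.1;-0.03 0 -0.03 0 0.1;-0.03 0 -0.03 0 0.1;-0.03 0 -0.03 0 0.1;-0.03 0 -0.03 0 0.1;-0.03 0 -0.03 0 0.1;-0.03 0 -1 0 0.1;-0.03 0 -2 0 0.1;-0.03 0 -3 0 0.1;-0.03 0 -3 0 0.1"}}

```text
time: 19.93
eef_pos: [0.4664, -0.2344, 0.1696]
tool_rot: [0.003, 0.998, 0.062, 0.004]
ft_force: [0.2, -1.0, 0.6]
opening: 0.451
```

Call:
{"op": "carry_out", "data": {"plan": "-1 0 -1 0 0.1;-2 1 -2 0 0.1;-2 2 -2 0 0.1;-2 3 -2 0 0.1;-2 4 -2 0 0.1;-2 5 -2 0 0.1;-2 5 -2 0 0.1"}}

```text
time: 20.52
eef_pos: [0.4087, -0.4452, 0.2426]
tool_rot: [0.001, 0.998, 0.061, 0.0]
ft_force: [-0.2, 0.0, -0.6]
opening: 0.452
```

```bash
python3 look.py c9
python3 - <<'E'
from h import *
for n in("top","side"):
    p=r.get_image(n);P,u,v=pts(p); s=(P-O)@np.array([SX,SY,[0,0,1]]).T*1000
    m=(abs(s[:,0]+84)<70)&(abs(s[:,1]+280)<40)&(s[:,2]>45)&(s[:,2]<90)
    k=m&(s[:,0]<-108); 
    print(n,m.sum(),s[m].min(0).round(),s[m].max(0).round(),"knob",k.sum(),s[k].mean(0).round(1),"slope z(x)",np.polyfit(s[m&(s[:,0]<-45)&(s[:,0]>-106)][:,0],s[m&(s[:,0]<-45)&(s[:,0]>-106)][:,2],1).round(3))
E
```

```text
20.5167 [-210.2 -482.9  242.6] [-0.2  0.  -0.6] 42.0
side saddle 20 [-11. -19. 101.] [ 10.  18. 119.] [ -1.4  -1.9 114.1]
top saddle 54 [-11. -15. 106.] [  8.  15. 121.] [ -1.6   0.3 114.7]
top 453 [-134. -316.   53.] [ -14. -245.   81.] knob 34 [-123.8 -277.8   64.4] slope z(x) [-1.9000e-02  6.0571e+01]
side 225 [-136. -318.   54.] [ -14. -241.   80.] knob 24 [-127.2 -282.3   61.1] slope z(x) [-6.0000e-03  6.0452e+01]
```

View pics/c9.png

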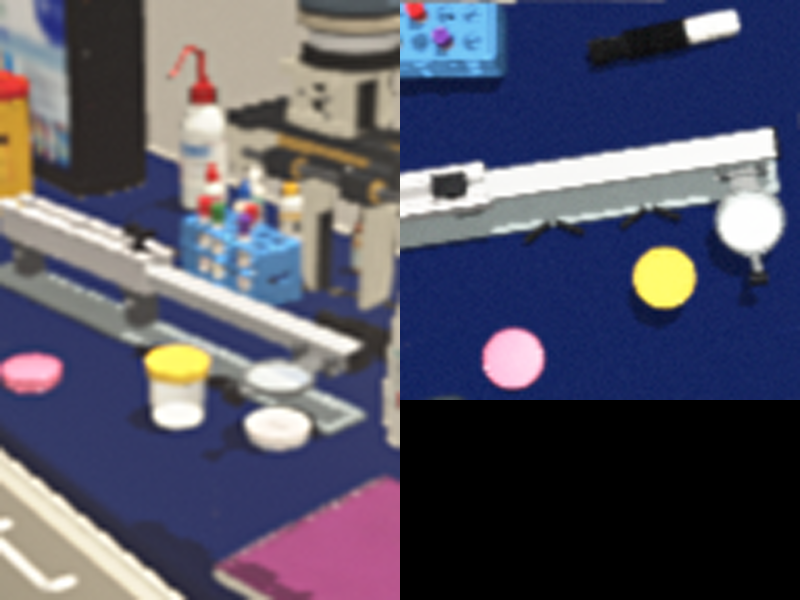

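The visor is level over the dish, to within about 0.01–0.02 rad. I'll press the knob lightly from above to make sure it rests on its stop.

Run:
```python
from h import *
print(units(W(-128,-280,110),7.4),units(W(-128,-280,67),7.4))
```

```text
(array([ 2.01, -4.97,  3.31]), np.float64(-0.06)) (array([ 2.01, -4.97,  4.38]), np.float64(-0.06))
```

Call:
{"op": "carry_out", "data": {"plan": "2 -4.97 0 0 1;2 -4.97 0 0 1;2 -4.97 0 0 1;2 -4.97 0 0 1;2 -4.97 0 0 1;2 -4.97 0 0 1;2 -4.97 1 0 1;2 -4.97 2 0 1;2 -4.97 3 0 1;2 -4.97 3.9 0 1;2 -4.97 4.2 0 1;2 -4.97 4.3 0 1"}}

```text
time: 21.72
eef_pos: [0.4621, -0.2324, 0.0684]
tool_rot: [-0.001, 0.998, 0.063, -0.002]
ft_force: [0.1, -0.4, -0.2]
opening: 0.005
```

Call:
{"op": "carry_out", "data": {"plan": "0 0 0.04 0 1;0 0 0.08 0 1;0 0 0.08 0 1"}}

```text
time: 21.97
eef_pos: [0.4643, -0.2342, 0.0688]
tool_rot: [0.001, 0.998, 0.063, 0.001]
ft_force: [-0.5, 0.1, -0.3]
opening: 0.006
```

Call:
{"op": "carry_out", "data": {"plan": "0 0 0.03 0 1;0 0 0.05 0 1;0 0 0.05 0 1"}}

```text
time: 22.22
eef_pos: [0.4644, -0.2343, 0.0668]
tool_rot: [0.001, 0.998, 0.062, 0.001]
ft_force: [-1.2, 1.0, 8.4]
opening: 0.005
```

Call:
{"op": "carry_out", "data": {"plan": "0 0 0.03 0 1;0 0 0.04 0 1;0 0 0.04 0 1"}}

```text
time: 22.47
eef_pos: [0.4646, -0.2348, 0.0662]
tool_rot: [0.001, 0.998, 0.062, 0.001]
ft_force: [-5.8, 1.0, 21.0]
opening: 0.003
```

Call:
{"op": "carry_out", "data": {"plan": "0 0 -0.5 0 1;0 0 -1.5 0 1;-0.5 0 -2.5 0 1;-1.5 0.5 -3.5 0 1;-2 1.5 -4.2 0 1;-2 2.5 -4.2 0 1;-2 3.5 -4.2 0 1;-2 4.5 -4.2 0 1;-2 5 -4.2 0 1;-2 5 -4.2 0 1;-2 5 -4.2 0 1"}}

```text
time: 23.38
eef_pos: [0.4088, -0.4435, 0.2317]
tool_rot: [-0.0, 0.998, 0.061, -0.0]
ft_force: [-0.2, 1.1, -1.0]
opening: 0.004
```

```bash
python3 look.py c10
python3 - <<'E'
from h import *
p=r.get_image("top");P,u,v=pts(p); s=(P-O)@np.array([SX,SY,[0,0,1]]).T*1000
m=(abs(s[:,0]+84)<70)&(abs(s[:,1]+280)<40)&(s[:,2]>45)&(s[:,2]<90)&(s[:,0]<-45)&(s[:,0]>-106); print(np.polyfit(s[m][:,0],s[m][:,2],1), s[m].mean(0))
m=(np.hypot(s[:,0]+112,s[:,1]+187)<40)&(s[:,2]>45); print("cup",s[m].mean(0).round(1))
print(r.sign_off())
E
```

```text
23.3833 [-209.8 -481.3  231.7] [-0.2  1.1 -1. ] 0.3
side saddle 20 [-14. -19. 109.] [  6.  19. 121.] [ -3.2  -4.4 115.4]
top saddle 53 [-11. -16. 107.] [  8.  14. 121.] [ -1.3   0.7 114.7]
[-9.12490479e-03  6.11827987e+01] [ -72.20609876 -278.23050325   61.8416725 ]
cup [-113.6 -186.7   62.1]
the job is handed in; nothing more can be done
None
```

The job is done in the order asked and handed in at about 23 s; no verdict was reported.

- **Visor up:** I lifted it to about 1.5 rad and let go, and it held there on its own.
- **Tube:** I pressed the button, drew the tube out to the last hole and let the button pop up. The saddle reads 115 mm high at stand y about 0, so it is up through that hole.
- **Dish:** I pushed the white dish into the V stop of the last bay. It stopped firmly at about 15 N, with its centre measured near (-71, -282) mm against a nominal (-70, -280).
- **Visor down:** I swung it over the dish, then pressed the knob (about 21 N) to make sure it was on its stop. The visor is level to within about 0.01 rad.
- **Left alone:** The cup is where it was, to within 1 mm, and I did not go near the pink and purple look-alikes.

The two cameras disagreed by about 4 mm on the knob's position along the tube (-278 and -282 mm); I took their mean, -280. The dish's final position comes from the side camera only, because the arm and then the visor blocked the top view.

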